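# Load the cartridges into the extraction instrument

### The arm

A 6-joint arm with a two-finger parallel gripper is mounted at the origin on the work surface. World frame = base frame: x ahead of the robot, y to its left, z up, the work surface at z = 0. Lengths are in mm, angles in rad, forces in N, time in s.
With the tool pointing down it reaches from about 350 to 975 mm from the base axis. Payload 7.1 kg.
Tool frame: the origin (TCP) lies on the front face of the gripper's body, between the roots of the fingers; the fingertips stand 80 mm ahead of it and the grasp point (between the pads) lies 61 mm ahead of it (env.tips_ahead is the distance from the TCP to the fingertips, in mm); z points along the fingers, y is the line along which they close (so a half turn about z gives the same grasp; the last joint's range is limited). The gripper opens to 88 mm and grips with 3 to 60 N. Pads are 20 mm wide; open, the fingers measure 115 mm over their backs; the gripper's body (75 mm by 178 mm) begins 61 mm behind the grasp point.
Start: joints at [-1.244, 0.423, 1.63, -0, 1.089, -0.019], TCP at [211.86, -587.98, 302.675] pointing down, gripper open.
Joint ranges: [-3, 3], [-0.9, 2.11], [0.09, 2.58], [-1.31, 4.45], [0.11, 2.69], [-2.54, 2.54]. Speed limits (rad/s): [2.39, 2.39, 3.01, 3.14, 3.14, 3.14].

### API

Orientations are given as a unit quaternion [x, y, z, w].
In Python, from station import env, set_gripper, viewer, workorder gives the robot as it stands. Calls block until the motion is done:
- env.reach(position, orientation): joint-space move of the TCP to a pose.
- env.move_l(position, rot=None, rate=150, f_stop=None): straight line of the TCP; rot=None keeps the orientation; rate is the mean speed in mm/s. With f_stop (N) it stops when the force on the tool has changed by that much, and returns True; else False.
- env.move_joints(angles): joint-space move.
- set_gripper(opening): finger opening in mm; the grip force is fixed at half the most; returns when the fingers have stopped.
- env.hold(seconds).
- env.ik(position, orientation): joint angles nearest the present ones, or None.
- env.read_state(): the state.
- viewer.camera(name): name is "scene" or "top" or "wrist"; returns the picture (420x560x3 uint8, blue, green, red); there is no depth.
- viewer.camera_params(name): a dict with "fx", "fy", "cx", "cy" (pixels), "dist" ([k1, k2, p1, p2, k3] as OpenCV has them; the pictures are not rectified), "pose" (4x4, takes a point from camera to world coordinates); the wrist camera has in their place "tool_from_camera" (4x4, takes a point from camera to tool coordinates, whose origin is the TCP and whose axes are the flange's). Camera axes: x right, y up, looking along -z (the intrinsics and any distortion apply to the point x, -y, -z); pixel columns grow to the right and rows downward; lengths in mm; the calibration is good to about 2 mm. A picture is of the moment at which its call begins: read the wrist's pose just before it. camera_params takes no time and is no camera call.
A pose or a line that the arm cannot do raises env.IKError and nothing moves.
- workorder.sign_off(): hands the job in; it is judged then, once.
The state is a dict: "time_s": time; "qpos": joint angles; "dq": joint speeds; "tau": joint torques, N m; "tool_pos": TCP position; "orientation": TCP orientation; "force": force on the tool from outside, world axes, zero at the start; "wrist_torque": the same for the moment, N m; "width": finger opening in mm; "grip_force": force on a finger pad.
Only numpy, scipy, OpenCV 4.12 (cv2) and the standard library are available. Lean on these libraries where they do the work, as an engineer would, in place of code of your own. Each camera call takes 0.05 s, during which the arm holds its last target. There are 200 camera calls.

### The job

Get the extraction instrument ready for its run: pull its front door all the way down, swing the red cam lever free and draw the tray out to its stop, then stand every reagent cartridge that is on the bench upright in a lane of its own (any lane). Push the tray fully home, swing the lever back across the tray to lock it, and push the door up until it is shut. Leave the amber bottle standing where it is.

Things in the scene. Friction and masses are not known exactly. Their poses are not given: they have to be found in the camera images.
- cart0_mid (a point): reagent cartridge, one of up to four alike (an absent one reads None): white block 96 x 34 x 34 mm with a green grip rib standing on its top along the middle, 60 long x 12 thick x 26 tall, so 60 mm tall in all; 70 g. Starts upright on the bench. This point is its centre, 30 mm above its underside; x along its length, y across it, z up out of the rib. Either end may go first. Gripped by the rib
- cart1_mid (a point): reagent cartridge, one of up to four alike (an absent one reads None): white block 96 x 34 x 34 mm with a green grip rib standing on its top along the middle, 60 long x 12 thick x 26 tall, so 60 mm tall in all; 70 g. Starts upright on the bench. This point is its centre, 30 mm above its underside; x along its length, y across it, z up out of the rib. Either end may go first. Gripped by the rib
- cart2_mid (a point): reagent cartridge, one of up to four alike (an absent one reads None): white block 96 x 34 x 34 mm with a green grip rib standing on its top along the middle, 60 long x 12 thick x 26 tall, so 60 mm tall in all; 70 g. Starts upright on the bench. This point is its centre, 30 mm above its underside; x along its length, y across it, z up out of the rib. Either end may go first. Gripped by the rib
- cart3_mid (a point): reagent cartridge, one of up to four alike (an absent one reads None): white block 96 x 34 x 34 mm with a green grip rib standing on its top along the middle, 60 long x 12 thick x 26 tall, so 60 mm tall in all; 70 g. Starts upright on the bench. This point is its centre, 30 mm above its underside; x along its length, y across it, z up out of the rib. Either end may go first. Gripped by the rib
- lane0 (a point): one of the tray's four lanes: middle of its floor, moving with the tray. A lane is 104 mm long (its x) and 42 mm wide (its y; pitch 54 mm), with walls 20 mm high, and takes one cartridge upright, lying along x. The x axis points into the machine, z up; as seen from the machine's front, lane 0 is at the right
- lane1 (a point): one of the tray's four lanes: middle of its floor, moving with the tray. A lane is 104 mm long (its x) and 42 mm wide (its y; pitch 54 mm), with walls 20 mm high, and takes one cartridge upright, lying along x. The x axis points into the machine, z up; as seen from the machine's front, lane 0 is at the right
- lane2 (a point): one of the tray's four lanes: middle of its floor, moving with the tray. A lane is 104 mm long (its x) and 42 mm wide (its y; pitch 54 mm), with walls 20 mm high, and takes one cartridge upright, lying along x. The x axis points into the machine, z up; as seen from the machine's front, lane 0 is at the right
- lane3 (a point): one of the tray's four lanes: middle of its floor, moving with the tray. A lane is 104 mm long (its x) and 42 mm wide (its y; pitch 54 mm), with walls 20 mm high, and takes one cartridge upright, lying along x. The x axis points into the machine, z up; as seen from the machine's front, lane 0 is at the right
- door (a joint): bottom-hinged front door of the white instrument, rad: 0 shut (leaning back 0.663 rad from vertical, its rest), 2.234 fully down (level, its stop). A friction hinge holds it at any angle; about 5 N at the bar moves it
- door_hinge (a point): middle of the door's hinge line, fixed in the machine, 30 mm above the bench. x points level into the machine (away from its front), y along the hinge line, z up. The door is a panel 310 wide, 12 thick, reaching 220 mm from the hinge line
- door_bar (a point): middle of the door's handle: a steel round bar 14 mm thick and 160 long, parallel to the hinge, carried on two posts 45 mm beyond the panel's free edge and in its plane, 265 mm from the hinge line, with free space all round. Door shut, it stands 239 mm above the bench, 163 mm behind the hinge line and 49 mm above the bay's roof (front edge of the roof 140 mm behind the hinge line; a tower with a screen rises from 252 mm behind)
- cam_lever (a joint): quarter-turn cam lever inside the door, rad: 0 locked (its steel arm lies across the front of the tray and holds it), 1.571 free (it points straight out of the machine's front, clear of the tray, but then in the way of the door). Turns about an upright pivot, stays where left, about 4 N at the knob
- lever_knob (a point): top of the lever's red knob, an upright round peg 18 mm across and 30 tall (its top 86 mm above the bench), 70 mm from the pivot, standing on the arm (arm top 56 mm above the bench; the tray edge behind it reaches 62 mm)
- lever_pivot (a point): the lever's pivot axis, fixed in the machine, at the height of the knob's top; axes as door_hinge. From it the knob lies 70 mm along -y when locked and 70 mm along -x when free
- tray (a joint): sliding aluminium tray, m: 0 fully home in the machine, 0.14 fully out over the lowered door (its stop). Stays where left; about 3 N moves it. At home its lanes are under the roof; when out they are clear of it
- tray_tab (a point): blue pull tab at the middle of the tray's front edge, moving with the tray: 30 wide (y) x 12 thick (x), its top 12 mm above this point (110 mm above the bench); behind it the tray is clear for 30 mm
- bottle: amber reagent bottle, 56 mm across, 100 tall, standing; origin at the middle of its underside. Bystander
- jar: small amber jar, 28 mm across, 28 tall, standing among the cartridges; origin at the middle of its underside. Bystander, may be brushed aside

How it is judged:
By the outcome, as a careful person would: the job done as asked, in the order asked, and still so for the second after the job is handed in, with the robot touching nothing.
Of cart0, cart1, cart2, cart3 only 2 to 4 are there at a start; the rules pass over those that are not, and their reading is None.
At some moment in a run one of cart0, cart1, cart2, cart3 may be knocked a few centimetres aside while the robot is not near it.
Once in a run the grip may slacken for a moment while it holds something.
It also fails if it takes over 210 s, if anything falls off the work surface, if the arm or the gripper's body presses on something with over 40 N, if the wrist force passes 120 N, or if a joint passes its speed limit or range.

## Working session

There is one attempt and no reset: what is moved stays moved. The work goes in short steps, each a Python script; the robot and the scene stay as the last script left them, time stands still between calls to the robot, and variables do not carry over. Pictures are saved under pics/ and viewed, at most 14 in all, crops included, and the job is handed in when it is done.

```bash
ls; mkdir -p pics; python3 - <<'E'
from station import env, viewer
import cv2,numpy as np
np.set_printoptions(precision=4,suppress=True)
s=env.read_state();print(s)
for n in("scene","top","wrist"):
    p=viewer.camera_params(n);print(n,p)
    cv2.imwrite(f"pics/a_{n}.png",viewer.camera(n))
E
```

```text
pics
{'time_s': 0.0, 'qpos': array([-1.244 ,  0.4238,  1.6307, -0.    ,  1.0886, -0.019 ]), 'dq': array([0.0017, 0.0009, 0.0005, 0.0003, 0.0019, 0.0005]), 'tau': array([  0.0007, -54.4619, -27.3664,   0.0641,   0.0226,  -0.0001]), 'tool_pos': array([ 211.7462, -587.5885,  301.9176]), 'orientation': array([ 0.9851,  0.1721, -0.0001, -0.0008]), 'force': array([0.4619, 0.3064, 0.1893]), 'wrist_torque': array([0.0103, 0.015 , 0.0318]), 'grip_force': 0.0, 'width': 88.17199708888907}
scene {'fx': 448.28202372975215, 'fy': 448.28202372975215, 'cx': 280.7012510270657, 'cy': 207.81771605569105, 'dist': array([-0.083,  0.   ,  0.   ,  0.   ,  0.   ]), 'pose': array([[   0.866 ,   -0.4215,    0.2691,  787.4899],
       [   0.5   ,    0.7378,   -0.4535, -480.4078],
       [  -0.0074,    0.5273,    0.8496, 1074.1109],
       [   0.    ,    0.    ,    0.    ,    1.    ]])}
top {'fx': 453.54315160310995, 'fy': 453.54315160310995, 'cx': 274.9859970092873, 'cy': 209.0681678822102, 'dist': array([-0.0588,  0.    ,  0.    ,  0.    ,  0.    ]), 'pose': array([[  -0.0056,    0.9934,   -0.1147,  343.9795],
       [  -0.9999,   -0.0043,    0.0117,   20.7855],
       [   0.0111,    0.1147,    0.9933, 1469.4607],
       [   0.    ,    0.    ,    0.    ,    1.    ]])}
wrist {'fx': 372.712745448386, 'fy': 372.712745448386, 'cx': 280.625564860711, 'cy': 204.08236415161795, 'dist': array([-0.0793,  0.    ,  0.    ,  0.    ,  0.    ]), 'tool_from_camera': array([[ -0.0002,   0.961 ,   0.2767,  76.3035],
       [  1.    ,   0.0002,  -0.0001,  -0.3358],
       [ -0.0002,   0.2767,  -0.961 , -82.1181],
       [  0.    ,   0.    ,   0.    ,   1.    ]])}
```

View pics/a_top.png

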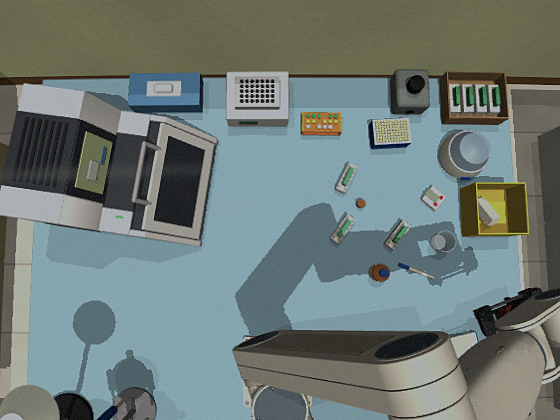

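View pics/a_scene.png

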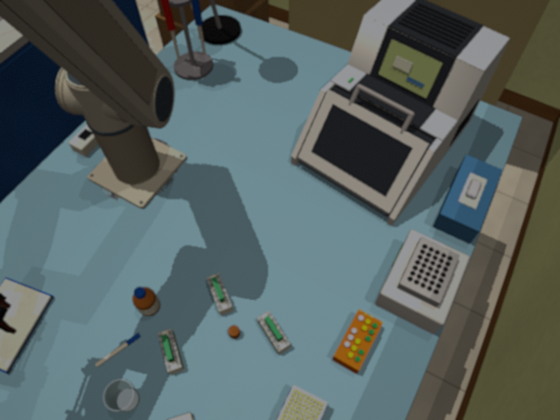

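The top view shows three cartridges on the bench at about (347,178), (343,229) and (398,236). The jar is at (361,203) and the bottle at (379,272). The machine is at left, with its bar near (145,172) and the door's lower edge from (215,135) to (203,243). In the scene view the bar is near (382,105). Next I enlarge both machine views and locate the cartridges.

```bash
cat > h.py <<'E'
from station import env, set_gripper, viewer, workorder
import cv2, numpy as np
from scipy.spatial.transform import Rotation as R
np.set_printoptions(precision=2,suppress=True)
def wristpose(p,s): 
    T=np.eye(4);T[:3,:3]=R.from_quat(s["orientation"]).as_matrix();T[:3,3]=s["tool_pos"];return T@p["tool_from_camera"]
def shot(n):
    s=env.read_state();im=viewer.camera(n);p=dict(viewer.camera_params(n))
    if n=="wrist":p["pose"]=wristpose(p,s)
    p["K"]=np.array([[p["fx"],0,p["cx"]],[0,p["fy"],p["cy"]],[0,0,1]]);return im,p
def ray(p,uv):
    n=cv2.undistortPoints(np.array([[uv]],float),p["K"],p["dist"])[0,0]
    d=p["pose"][:3,:3]@np.array([n[0],-n[1],-1]);return p["pose"][:3,3],d/np.linalg.norm(d)
def onz(p,uv,z):
    o,d=ray(p,uv);return o+d*(z-o[2])/d[2]
def tri(*pu):
    A=np.zeros((3,3));b=np.zeros(3);L=[]
    for p,uv in pu:
        o,d=ray(p,uv);M=np.eye(3)-np.outer(d,d);A+=M;b+=M@o;L.append((M,o))
    x=np.linalg.solve(A,b);return x,max(np.linalg.norm(M@(x-o)) for M,o in L)
def proj(p,X):
    c=p["pose"][:3,:3].T@(np.asarray(X,float)-p["pose"][:3,3])
    return cv2.projectPoints(np.array([[c[0],-c[1],-c[2]]]),np.zeros(3),np.zeros(3),p["K"],p["dist"])[0][0,0]
def mask(im,c):
    h=cv2.cvtColor(im,cv2.COLOR_BGR2HSV)
    lo,hi={"green":((50,90,40),(85,255,255)),"blue":((100,120,50),(125,255,255)),"red":((0,150,60),(8,255,255))}[c]
    m=cv2.inRange(h,lo,hi)
    if c=="red":m|=cv2.inRange(h,(172,150,60),(180,255,255))
    return m
def blobs(m,amin=20):
    out=[]
    for c in cv2.findContours(m,cv2.RETR_EXTERNAL,cv2.CHAIN_APPROX_NONE)[0]:
        a=cv2.contourArea(c)
        if a>=amin:
            M=cv2.moments(c);out.append((np.array([M["m10"],M["m01"]])/M["m00"],a,c))
    return out
def down(yaw): # tool down, closing axis (tool y) at world angle yaw
    y=np.array([np.cos(yaw),np.sin(yaw),0]);z=np.array([0,0,-1.]);return R.from_matrix(np.c_[np.cross(y,z),y,z]).as_quat()
def st():
    s=env.read_state();print("t%.1f"%s["time_s"],s["tool_pos"],"F",s["force"],"w%.1f"%s["width"],"g%.1f"%s["grip_force"])
E
python3 - <<'E'
from h import *
a,pa=shot("top");b,pb=shot("scene")
for n,im,p in(("top",a,pa),("scene",b,pb)):
    for c,ar,k in blobs(mask(im,"green"),25):
        q=np.array([onz(p,x,60)[:2] for x in k[:,0].astype(float)])
        v=np.linalg.svd(q-q.mean(0))[2][0]; print(n,c,ar,onz(p,c,55),"ang",np.arctan2(v[1],v[0]))
x=cv2.resize(a[80:260,0:240],None,fx=2.2,fy=2.2,interpolation=cv2.INTER_CUBIC)
y=cv2.resize(b[0:230,290:410],None,fx=2.2,fy=2.2,interpolation=cv2.INTER_CUBIC)
o=np.zeros((600,800,3),np.uint8);o[:396,:528]=x;o[:506,530:794]=y;cv2.imwrite("pics/b.png",o)
E
```

```text
top [399.75 234.11] 60.5 [ 426.29 -387.7    55.  ] ang 2.4500927953788674
top [343.65 228.07] 53.0 [ 446.37 -210.78   55.  ] ang 2.508242242797821
top [347.33 176.35] 51.0 [ 610.89 -226.35   55.  ] ang 2.645888208684959
top [497.16  95.7 ] 58.0 [ 882.34 -734.48   55.  ] ang 3.1090145622279994
top [483.98  95.28] 51.5 [ 883.18 -689.38   55.  ] ang 3.139530515893659
top [470.64  95.72] 57.0 [ 881.05 -643.8    55.  ] ang 3.092667679860516
top [457.44  96.03] 52.5 [ 879.44 -598.98   55.  ] ang 3.0389049485358806
scene [167.13 347.84] 129.5 [ 427.89 -388.61   55.  ] ang -0.6513017629840201
scene [273.13 328.21] 113.5 [ 612.92 -228.01   55.  ] ang -0.4838582776619874
scene [217.71 288.78] 80.5 [ 447.67 -211.55   55.  ] ang -0.6108648657242417
```

View pics/b.png

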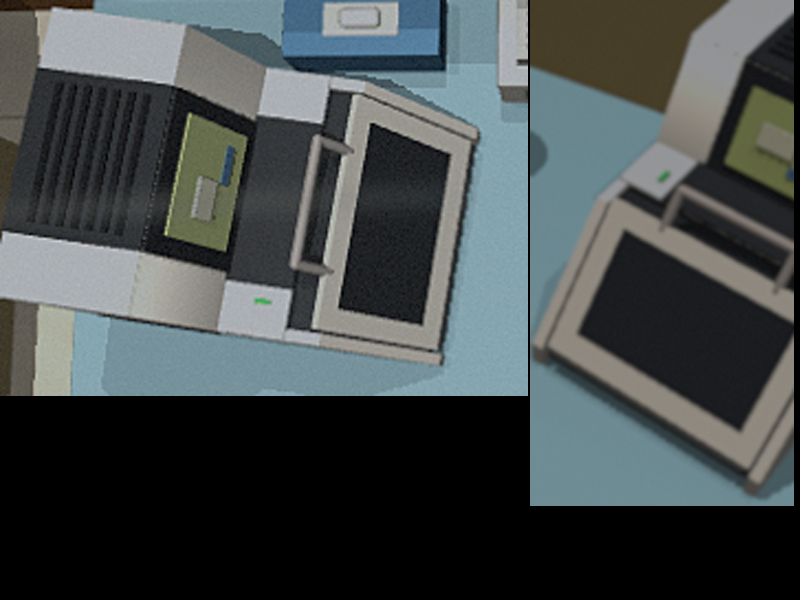

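The enlargement shows the bar ends at (144.5,142.7) and (134.5,200.5) in the top picture, and at (411,113) and (359,86.4) in the scene picture. The panel's lower edge ends near (214.5,144) and (199,239) in the top picture.

```bash
python3 - <<'E'
from h import *
_,pa=shot("top");_,pb=shot("scene")
A,ea=tri((pa,(144.5,142.7)),(pb,(411,113)));B,eb=tri((pa,(134.5,200.5)),(pb,(359.1,86.4)))
print(A,ea,B,eb,np.linalg.norm(A-B),(A+B)/2)
for u in((144.5,142.7),(134.5,200.5)):print("bar z239",onz(pa,u,239))
for u in((411,113),(359.1,86.4)):print("bar z239 s",onz(pb,u,239))
for u in((214.5,144),(199,239)):print("hinge z30",onz(pa,u,30))
# scene hinge corners
for u in((297.5,158),(388,217)):print("hinge s",onz(pb,u,25))
y=A[:2]-B[:2];print("yaw of bar dir",np.arctan2(y[1],y[0]))
E
```

```text
[670.77 365.81 249.46] 0.18059184259523378 [513.16 392.13 242.39] 2.68241963924372 159.94401180686157 [591.96 378.97 245.92]
bar z239 [673.73 368.87 239.  ]
bar z239 [511.32 391.57 239.  ]
bar z239 s [669.15 376.4  239.  ]
bar z239 s [514.02 397.79 239.  ]
hinge z30 [723.94 199.31  30.  ]
hinge z30 [415.62 245.32  30.  ]
hinge s [411.6  254.61  25.  ]
hinge s [724.06 199.23  25.  ]
yaw of bar dir -0.16544445032553476
```

```bash
cat >> h.py <<'E'
import json,os
def M(): return json.load(open("m.json"))
def setM(**k):
    d=M() if os.path.exists("m.json") else {};d.update(k);json.dump(d,open("m.json","w"))
def mpt(x,y,z): # machine (hinge frame, z above bench) -> world
    m=M();a=m["yaw"];return np.array([m["hx"]+x*np.cos(a)-y*np.sin(a),m["hy"]+x*np.sin(a)+y*np.cos(a),z])
def minv(P):
    m=M();a=m["yaw"];d=np.array([P[0]-m["hx"],P[1]-m["hy"]]);return np.array([d@[np.cos(a),np.sin(a)],d@[-np.sin(a),np.cos(a)],P[2]])
def tilt(t,flip=1): # tool down tilted by t into machine, closing in the machine's x-z plane
    a=M()["yaw"];xm=np.array([np.cos(a),np.sin(a),0]);k=np.array([0,0,1.])
    z=np.sin(t)*xm-np.cos(t)*k;y=flip*(np.cos(t)*xm+np.sin(t)*k);return R.from_matrix(np.c_[np.cross(y,z),y,z]).as_quat()
def at(P,q,ahead): return np.asarray(P)-R.from_quat(q).as_matrix()[:,2]*ahead # TCP so that P lies 'ahead' mm along tool z
E
python3 - <<'E'
from h import *
setM(yaw=np.pi/2-0.15,hx=568.3,hy=223.0)
bar=mpt(163,0,239);print(bar)
for f in(1,-1):
    q=tilt(.3,f);print(f,env.ik(at(bar,q,220),q),env.ik(at(bar,q,68),q))
    for th in(1,2.234):
        phi=.663-th;b=mpt(265*np.sin(phi),0,30+265*np.cos(phi));q=tilt(.5,f);print(env.ik(at(b,q,61),q))
f=min((1,-1),key=lambda f:(lambda s:9 if s is None else abs(s[5]))(env.ik(at(bar,tilt(.3,f),220),tilt(.3,f))))
print("flip",f);setM(f=f)
q=tilt(.3,f);env.reach(at(bar,q,250),q);set_gripper(50);st()
im,p=shot("wrist");u=proj(p,bar);print(u,proj(p,mpt(163,80,239)),proj(p,mpt(163,-80,239)));cv2.imwrite("pics/c.png",im)
E
```

```text
[592.66 384.17 239.  ]
1 [ 0.4   0.31  1.48  0.27  1.21 -1.1 ] [ 0.46  0.47  1.58  0.3   0.94 -1.13]
[-0.02  0.29  1.83  0.58  1.04 -1.75]
[-0.36  0.7   1.92  0.73  0.78 -2.37]
-1 [0.4  0.31 1.48 0.27 1.21 2.04] [0.46 0.47 1.58 0.3  0.94 2.02]
[-0.02  0.29  1.83  0.58  1.04  1.39]
[-0.36  0.7   1.92  0.73  0.78  0.77]
flip 1
t4.6 [581.6  311.15 477.82] F [ 0.19 -0.12  0.81] w50.3 g0.0
[280.11 183.03] [280.06  92.18] [280.16 263.38]
```

View pics/c.png

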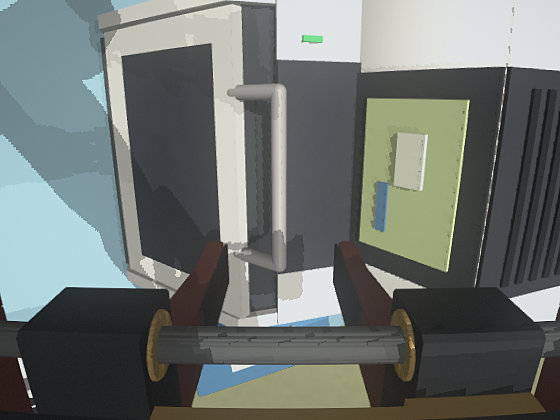

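The wrist view shows the bar from about (281,92) to (279,264), against a prediction of (280,92) to (280,263). The frame is good, so I grip the bar and lower the door.

```bash
python3 - <<'E'
from h import *
f=M()["f"];q=tilt(.3,f);bar=mpt(163,0,239)
print(env.move_l(at(bar,q,110),q,200));print(env.move_l(at(bar,q,68),q,80,f_stop=15));st()
set_gripper(0);st()
b=env.read_state();B=np.array(b["tool_pos"])+R.from_quat(b["orientation"]).as_matrix()[:,2]*68;print("bar m",minv(B))
for th in np.arange(0.12,2.30,0.12).tolist()+[2.234,2.25]:
    th=min(th,2.25);phi=.663-th;t=.3+.25*min(1,th/1.2);q=tilt(t,f)
    P=mpt(265*np.sin(phi),0,30+265*np.cos(phi))
    env.move_l(at(P,q,68),q,150)
    s=env.read_state();print("%.2f"%th,s["force"],"w%.1f"%s["width"])
    if np.linalg.norm(s["force"])>60:break
st()
E
```

```text
False
False
t6.2 [589.69 364.43 303.7 ] F [-0.66 -0.35 -0.38] w49.8 g0.0
t6.8 [589.53 363.41 303.17] F [ 2.02 -5.06 -3.83] w13.3 g30.0
bar m [161.98   0.03 238.17]
0.12 [ 1.49 -4.68 -6.04] w13.1
0.24 [ 3.03 -4.92 -8.73] w12.8
0.36 [ 2.52 -4.57 -9.58] w13.2
0.48 [ 2.56 -5.24 -7.93] w13.4
0.60 [ 2.64 -3.72 -7.6 ] w13.2
0.72 [ 1.24 -2.55 -3.75] w13.0
0.84 [-0.66 -2.53  4.07] w12.9
0.96 [-1.91 -4.    5.77] w13.0
1.08 [-0.59 -5.03  3.4 ] w13.1
1.20 [-0.36 -5.17  3.83] w13.3
1.32 [ 0.78 -3.68 -1.14] w13.3
1.44 [ 3.32  0.53 -6.28] w13.0
1.56 [ 3.51  1.76 -5.88] w13.5
1.68 [ 3.52  0.97 -5.53] w13.5
1.80 [ 2.28  1.78 -5.75] w13.1
1.92 [ 1.78  1.47 -4.95] w13.2
2.04 [ 1.64  3.57 -4.16] w13.2
2.16 [ 2.39  4.41 -4.91] w13.0
2.25 [ 4.86 15.71  0.34] w13.1
2.23 [ 4.59 15.69  0.21] w13.3
2.25 [ 4.11 14.89  2.06] w13.1
t14.2 [523.34 -71.95  84.72] F [ 4.11 14.89  2.06] w13.1 g30.0
```

```bash
python3 - <<'E'
from h import *
f=M()["f"];q=tilt(.05,f);P=mpt(265*np.sin(.663-2.234),0,30)
env.move_l(at(P,q,68),q,100);print(env.move_l(at(P-[0,0,6],q,68),q,30,f_stop=25));st()
set_gripper(40);q0=R.from_quat(env.read_state()["orientation"]);p=np.array(env.read_state()["tool_pos"])
env.move_l(p+[0,0,80]);
a=[]
for i,(x,y) in enumerate(((-200,0),(-160,60))):
    q=tilt(.45,f);env.reach(mpt(x,y,330),q)
    im,pp=shot("wrist");a.append((im,pp));cv2.imwrite(f"pics/d{i}.png",im)
    for n in("red","blue"):
        for c,ar,k in blobs(mask(im,n),60):print(i,n,c,ar,minv(onz(pp,c,80)))
st()
E
```

```text
True
t15.4 [528.44 -41.8   95.71] F [0.79 1.29 2.19] w13.3 g30.0
0 red [398.91 106.91] 120.0 [64.88 67.52 80.  ]
0 blue [424.51 169.41] 190.0 [113.62  -6.56  80.  ]
1 red [365.77 164.37] 118.5 [64.42 66.88 80.  ]
1 blue [391.6  227.04] 188.0 [109.75 -12.92  80.  ]
t18.0 [484.97  73.9  329.15] F [-0.17 -0.52 -0.26] w39.9 g0.0
```

View pics/d0.png

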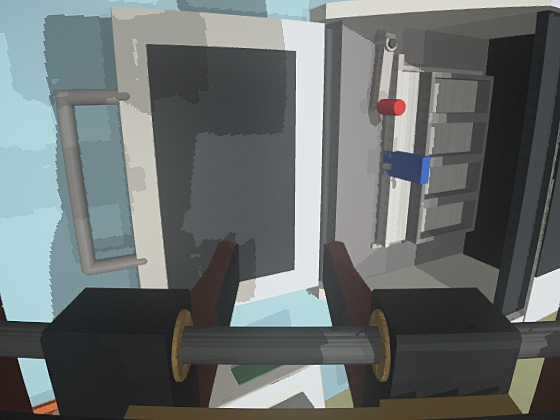

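The wrist view shows the lever pivot at (389,44), the red knob at (398,107), the blue tab at (424,169), and the tray lanes behind the bar. The door lies flat. Next I triangulate the knob and tab and swing the lever.

```bash
cat >> h.py <<'E'
def tilty(t,s=1): # closing along machine y, tilted by t into the machine
    a=M()["yaw"];xm=np.array([np.cos(a),np.sin(a),0]);ym=s*np.array([-np.sin(a),np.cos(a),0]);k=np.array([0,0,1.])
    z=np.sin(t)*xm-np.cos(t)*k;return R.from_matrix(np.c_[np.cross(ym,z),ym,z]).as_quat()
E
python3 - <<'E'
from h import *
f=M()["f"];L=[]
for x,y in((-160,60),(-200,-20),(-120,0)):
    q=tilt(.45,f);env.reach(mpt(x,y,330),q);im,p=shot("wrist");d={}
    for n in("red","blue"):
        c,ar,k=max(((c,ar,k) for c,ar,k in blobs(mask(im,n),60) if c[0]>300 and c[1]<290),key=lambda b:b[1]);d[n]=c
    L.append((p,d))
for n in("red","blue"):
    X,e=tri(*[(p,d[n]) for p,d in L]);print(n,minv(X),e)
q=tilty(.35);print(q)
for P in((65,67,110),(65,67,70),(-5,137,70)):print(env.ik(at(mpt(*P),q,80),q))
q=tilty(.35,-1)
for P in((65,67,110),(65,67,70),(-5,137,70)):print(env.ik(at(mpt(*P),q,80),q))
E
```

```text
red [60.64 67.66 84.56] 0.07528024211393212
blue [ 82.55   0.55 108.98] 0.07601561236345503
[-0.64  0.75  0.11  0.13]
None
None
None
[0.35 0.48 1.92 0.53 0.64 0.08]
[0.35 0.55 1.93 0.59 0.57 0.01]
[ 0.28  0.46  2.13  0.71  0.5  -0.19]
```

```bash
python3 - <<'E'
from h import *
setM(kx=61.0,ky=67.5,px=61.0,py=137.5)
q=tilty(.35,-1);T=lambda x,y,z:at(mpt(x,y,z),q,80)
env.reach(T(61,67.5,140),q);set_gripper(44)
print(env.move_l(T(61,67.5,90),q,120),env.move_l(T(62,67.5,70),q,50,f_stop=10));st()
set_gripper(0);st()
if env.read_state()["width"]>12:
    for a in np.linspace(0,1.62,12)[1:]:
        env.move_l(T(61-70*np.sin(a),137.5-70*np.cos(a),70),q,100);s=env.read_state();print("%.2f"%a,s["force"],"%.1f"%s["width"])
        if np.linalg.norm(s["force"])>45:break
    set_gripper(44);p=np.array(env.read_state()["tool_pos"]);env.move_l(p+[0,0,80],q,150)
    q=tilt(.45,M()["f"]);env.reach(mpt(-200,0,330),q);im,_=shot("wrist");cv2.imwrite("pics/e.png",im)
st()
E
```

```text
False False
t22.3 [506.62 267.27 144.86] F [ 0.65  0.49 -0.99] w44.2 g0.0
t22.8 [506.53 267.32 145.27] F [-1.54  0.27  2.3 ] w17.0 g30.0
0.15 [-5.99 -4.02  5.75] 17.1
0.29 [-7.42 -4.12  7.29] 17.3
0.44 [-7.02 -0.43  6.45] 17.4
0.59 [-6.58  2.95  3.96] 16.8
0.74 [-5.11  2.31  3.54] 17.0
0.88 [-3.8   1.09  1.95] 17.2
1.03 [ 0.65 -3.47  1.05] 17.2
1.18 [ 3.87 -8.3   1.91] 16.7
1.33 [  5.69 -18.48   3.18] 16.2
1.47 [  2.84 -35.8   11.45] 14.7
1.62 [  5.97 -15.08   3.02] 16.7
t28.6 [538.09  25.66 329.43] F [-0.53 -0.24 -0.67] w44.2 g0.0
```

View pics/e.png

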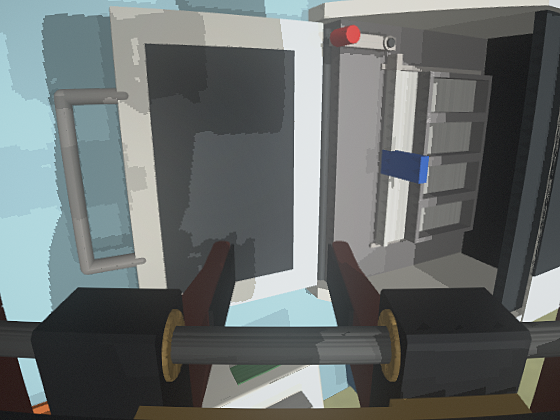

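The lever now points out with its knob at (346,36), and the tray is clear. Next I grip the tab across its width and pull.

```bash
python3 - <<'E'
from h import *
im,p=shot("wrist");b=max((b for b in blobs(mask(im,"red"),60) if b[0][0]>250),key=lambda b:b[1]);print("knob",minv(onz(p,b[0],84.5)))
q=tilty(.35,-1);T=lambda x,y,z:at(mpt(x,y,z),q,80)
env.reach(T(60,0.5,170),q);set_gripper(56)
print(env.move_l(T(83,.5,125),q,120),env.move_l(T(83,.5,90),q,50,f_stop=10));st()
set_gripper(0);st()
if env.read_state()["width"]>20:
    print(env.move_l(T(83-60,.5,90),q,100,f_stop=25));st()
    print(env.move_l(T(83-146,.5,90),q,80,f_stop=20));st()
    s=env.read_state();P=np.array(s["tool_pos"])+R.from_quat(s["orientation"]).as_matrix()[:,2]*80;print(minv(P))
E
```

```text
knob [ -2.58 137.3   84.5 ]
False False
t32.2 [576.24 278.1  165.24] F [-0.49  0.07  0.12] w55.8 g0.0
t32.7 [576.03 278.06 165.32] F [-1.85 -0.53  1.55] w29.8 g30.0
False
t33.5 [567.19 218.42 165.34] F [-1.73 -1.93  5.53] w29.8 g30.0
True
t34.4 [555.33 138.83 165.19] F [0.99 3.43 2.16] w30.0 g30.0
[-57.62   0.21  90.08]
```

```bash
python3 - <<'E'
from h import *
q=tilty(.35,-1);set_gripper(56);p=np.array(env.read_state()["tool_pos"]);env.move_l(p+[0,0,60],q,150)
q=tilty(0,-1)
for i,(x,y) in enumerate(((0,0),(-70,30))):
    env.reach(mpt(x,y,330),q);im,pp=shot("wrist");cv2.imwrite(f"pics/f{i}.png",im);np.savez(f"f{i}.npz",pose=pp["pose"])
    for ly in(-81,-27,27,81):print(i,ly,*[proj(pp,mpt(lx,ly,62)).round() for lx in(-21,83)])
cv2.imwrite("pics/f.png",np.vstack([cv2.imread("pics/f0.png")[:300],cv2.imread("pics/f1.png")[:300]]))
E
```

```text
0 -81 [366. 201.] [372.  90.]
0 -27 [310. 201.] [313.  90.]
0 27 [255. 201.] [253.  90.]
0 81 [199. 201.] [193.  90.]
1 -81 [401. 125.] [409.   5.]
1 -27 [344. 125.] [347.   4.]
1 27 [285. 125.] [285.   4.]
1 81 [226. 126.] [222.   4.]
```

View pics/f.png

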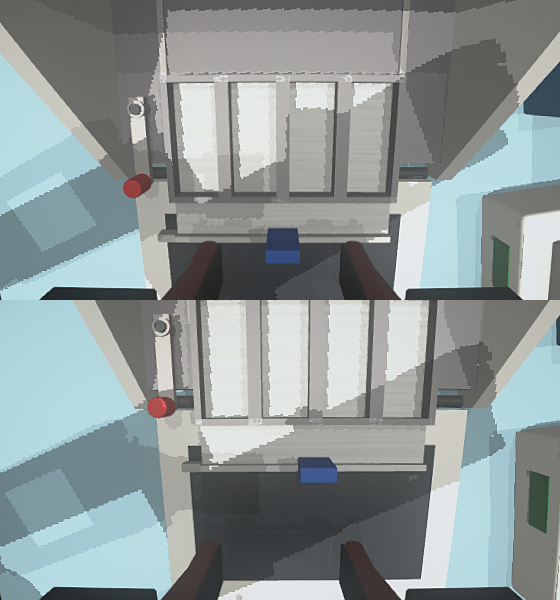

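Both views show the tray out, with the four lanes' front ends at row ~194 in the first and ~118 in the second. The lane centres in the first are at columns ~198, 255, 312 and 369. The lever is free at left. I refine these with intensity profiles.

```bash
python3 - <<'E'
from h import *
for i,cols,rows in((0,(198,255,312,369),(130,150)),(1,(226,285,345,404),(60,80))):
    g=cv2.cvtColor(cv2.imread(f"pics/f{i}.png"),cv2.COLOR_BGR2GRAY).astype(int)
    for c in cols:
        v=np.median(g[:,c-6:c+7],axis=1).astype(int);print(i,"col",c,"r60-95",v[60:96].tolist() if i==0 else "","front",v[(185 if i==0 else 108):(207 if i==0 else 130)].tolist())
    v=np.median(g[rows[0]:rows[1]],axis=0).astype(int);print(i,"row",v[160:440].tolist())
E
```

```text
0 col 198 r60-95 [167, 168, 167, 168, 168, 168, 169, 169, 169, 168, 169, 170, 178, 149, 141, 172, 184, 182, 183, 184, 188, 161, 95, 221, 233, 229, 224, 221, 225, 231, 232, 232, 232, 232, 231, 231] front [161, 161, 162, 159, 156, 162, 147, 87, 79, 81, 78, 96, 152, 182, 177, 175, 165, 137, 138, 136, 135, 135]
0 col 255 r60-95 [167, 166, 167, 167, 167, 167, 168, 168, 168, 168, 168, 172, 185, 123, 157, 188, 184, 184, 184, 186, 182, 137, 149, 232, 229, 224, 222, 223, 228, 233, 233, 232, 232, 232, 232, 232] front [140, 141, 140, 139, 139, 143, 128, 86, 80, 82, 81, 85, 98, 105, 104, 103, 101, 104, 124, 140, 135, 135]
0 col 312 r60-95 [165, 166, 166, 166, 166, 166, 166, 167, 167, 166, 166, 166, 186, 121, 171, 183, 181, 181, 181, 183, 180, 135, 137, 226, 226, 222, 223, 224, 228, 232, 232, 232, 232, 232, 231, 230] front [169, 168, 165, 165, 168, 174, 150, 85, 77, 80, 79, 87, 110, 122, 120, 119, 118, 119, 144, 166, 161, 162]
0 col 369 r60-95 [163, 164, 164, 164, 164, 164, 164, 164, 164, 164, 164, 167, 173, 156, 145, 174, 178, 177, 177, 178, 181, 158, 93, 195, 228, 222, 222, 225, 225, 231, 231, 
[... 2741 characters left out ...]
9, 229, 230, 216, 215, 215, 215, 215, 216, 220, 215, 101, 113, 190, 182, 180, 180, 180, 180, 180, 179, 180, 180, 180, 180, 180, 179, 178, 177, 176, 188, 224, 230, 230, 229, 229, 229, 229, 229, 229, 229, 229, 229, 229, 229, 229, 229, 229, 229, 229, 229, 229, 229, 229, 229, 229, 229, 229, 229, 229, 229, 229, 214, 212, 213, 213, 213, 215, 218, 188, 81, 90, 92, 89, 120, 183, 178, 176, 175, 175, 175, 175, 175, 175, 175, 175, 174, 173, 173, 195, 231, 229, 228, 227, 228, 227, 228, 228, 227, 228, 227, 227, 227, 227, 227, 226, 227, 226, 226, 226, 217, 191, 182, 178, 178, 179, 178, 177, 179, 172, 143, 140, 142, 142, 141, 142, 142, 110, 70, 71, 72, 72, 72, 71, 69, 87, 125, 127, 125, 125, 125, 125, 124]
```

```bash
python3 - <<'E'
from h import *
P=[]
for i in(0,1):
    p=dict(viewer.camera_params("wrist"));p["K"]=np.array([[p["fx"],0,p["cx"]],[0,p["fy"],p["cy"]],[0,0,1]]);p["pose"]=np.load(f"f{i}.npz")["pose"];P.append(p)
X,e=tri((P[0],(255,196.7)),(P[1],(285,118.4)));print("front top edge tri",minv(X),e)
X,e=tri((P[0],(255,191.6)),(P[1],(285,116)));print("front floor edge tri",minv(X),e)
for z in(62,):print([minv(onz(P[0],(255,r),z))[0] for r in(196.7,82)],minv(onz(P[1],(285,118.4),z))[0],"floor",minv(onz(P[0],(255,191.6),42))[0],minv(onz(P[0],(255,82),42))[0])
# wall top columns pic0 row140
for c in(176,216.5,217,232,276,289,326,339.5,383,391):print(c,minv(onz(P[0],(c,140),62))[1],minv(onz(P[0],(c,140),42))[1])
for c in(203,247.5,262,308,321,372.5-3,382.5-3,421):print("1",c,minv(onz(P[1],(c,70),62))[1],minv(onz(P[1],(c,70),42))[1])
b=blobs(mask(cv2.imread("pics/f0.png"),"blue"),60)
for c,a,k in b:print(c,a,minv(onz(P[0],c,105)))
E
```

```text
front top edge tri [-14.71  26.55  68.73] 0.5481447158965898
front floor edge tri [-13.    26.91  56.48] 0.05268098226963897
[np.float64(-16.708199889198497), np.float64(89.65166493327405)] -14.874740409460397 floor -16.666121150231092 90.43004003459995
176 99.66025328871483 105.34974119345952
216.5 61.550605382841866 65.05023683388805
217 61.0828356415189 64.55558810933728
232 47.07330601794059 49.74104294388763
276 6.159640551865136 6.476396576948423
289 -5.904566994372117 -6.281044420805931
326 -40.27056815448067 -42.62178461849758
339.5 -52.84273753856708 -55.91637595543766
383 -93.59890710091341 -99.01447638958258
391 -101.15031791371108 -106.99980634389999
1 203 100.2325091502495 104.27637685858558
1 247.5 60.372584963724194 62.12896566259093
1 262 47.445390857038916 48.45990389831664
1 308 6.488721809404085 5.1528076908310565
1 321 -5.098600879595573 -7.0994899239005695
1 369.5 -48.53653160194735 -53.030242804684725
1 379.5 -57.555445256974025 -62.56673516178974
1 421 -95.33312472215474 -102.51240547964017
[282.46 255.97] 398.0 [-59.66  -0.11 105.  ]
```

The lane centres are at machine x≈37 and y≈±27/±81. Next I pick the first cartridge after locating it with two wrist views.

```bash
cat >> h.py <<'E'
def yawsol(xy,z,ang): # closing yaw perpendicular to rib angle, easiest last joint
    c=[]
    for k in(ang+np.pi/2,ang-np.pi/2):
        q=down(k);j=env.ik([xy[0],xy[1],z],q)
        if j is not None:c.append((abs(j[5]),k))
    return min(c)[1]
def rib(im,p,near,z=60):
    best=None
    for c,a,k in blobs(mask(im,"green"),150):
        X=onz(p,c,z);d=np.hypot(*(X-near)[:2])
        if d<100 and (best is None or d<best[0]):best=(d,k)
    if best is None:return None
    q=np.array([onz(p,x,z)[:2] for x in best[1][:,0].astype(float)])
    (cx,cy),(w,h),an=cv2.minAreaRect(q.astype(np.float32));an=np.radians(an+(0 if w>h else 90))
    M_=cv2.moments(best[1]);return np.array([cx,cy,z]),an,(max(w,h),min(w,h)),np.array([M_["m10"],M_["m01"]])/M_["m00"]
def find(near,ang,n=2): # camera straight over the cart, twice
    near=np.array([near[0],near[1],60.]);obs=[]
    for i in range(n):
        k=yawsol(near,250,ang);q=down(k);xt=R.from_quat(q).as_matrix()[:,0]
        off=(0,45)[i];
        try: env.reach(near-xt*76-xt*off+[0,0,190],q)
        except env.IKError: env.reach(near-xt*36+[0,0,190],q)
        im,p=shot("wrist");r=rib(im,p,near)
        if r is None:cv2.imwrite("pics/miss.png",im);raise SystemExit("no rib seen")
        print("  rib",r[0],"ang %.3f"%r[1],"size",np.array(r[2]));obs.append((p,r[3],r));near=r[0];ang=r[1]
        if i==0:first=r
    X,e=tri(*[(o[0],o[1]) for o in obs]);print("  tri centroid",X,"%.2f"%e)
    return first[0],first[1],X
def pick(near,ang):
    c,ang,X=find(near,ang);k=yawsol(c,118,ang);q=down(k)
    env.reach([c[0],c[1],190],q);set_gripper(50)
    hit=env.move_l([c[0],c[1],119],q,80,f_stop=12);set_gripper(0);st();s=env.read_state()
    if hit or s["width"]<8:raise SystemExit("pick problem hit=%s"%hit)
    env.move_l([c[0],c[1],275],q,150);st();return k
E
python3 - <<'E'
from h import *
pick([612,-227],2.65)
s=env.read_state();im,p=shot("wrist");cv2.imwrite("pics/g.png",im)
E
```

```text
rib [ 611.95 -227.32   60.  ] ang 2.654 size [58.52 11.37]
  rib [ 617.03 -230.24   60.  ] ang 2.657 size [48.2 10.8]
  tri centroid [ 611.18 -227.18   19.15] 0.05
t41.4 [ 611.93 -227.32  119.  ] F [-0.12 -0.51  0.14] w11.6 g30.0
t42.6 [ 611.42 -227.13  273.91] F [-0.28  0.59 -0.81] w12.1 g30.0
```

View pics/g.png

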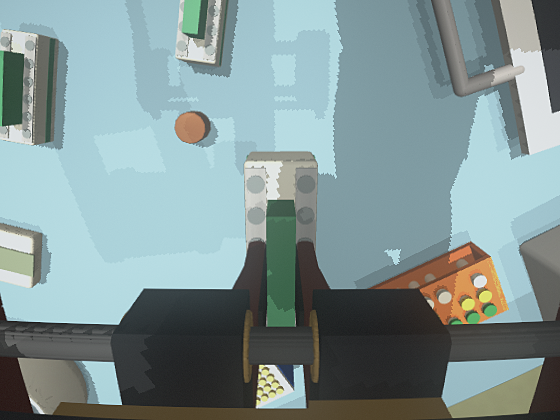

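The cartridge hangs upright and centred in the jaws, and the view shows the rib at (281,255). Placing it in the lane at y=-81.

```bash
sed -i 's/off=(0,45)\[i\]/off=(0,-35)[i]/' h.py; cat >> h.py <<'E'
LX=37.0
def place(ly):
    P=mpt(LX,ly,275);a=M()["yaw"];k=yawsol(P,275,a);q=down(k)
    env.reach(P,q);print("  w%.1f"%env.read_state()["width"])
    env.move_l(mpt(LX,ly,195),q,150);hit=env.move_l(mpt(LX,ly,155),q,40,f_stop=7);st();print("  hit",hit)
    return q,hit
def letgo(q):
    p=np.array(env.read_state()["tool_pos"]);set_gripper(34);env.move_l(p+[0,0,115],q,150)
E
python3 - <<'E'
from h import *
q,h=place(-81)
if 156<env.read_state()["tool_pos"][2]<168:
    letgo(q)
    im,p=shot("wrist");cv2.imwrite("pics/h.png",im)
E
```

```text
w11.7
t45.7 [653.88 247.66 170.34] F [-1.    0.66  4.15] w11.9 g30.0
  hit True
```

```bash
python3 - <<'E'
from h import *
im,p=shot("wrist");im2,p2=shot("scene")
c=proj(p2,mpt(37,-81,60));print(c)
x,y=int(c[0]),int(c[1]);y0=max(0,y-60);x0=max(0,min(x-80,400))
o=np.zeros((600,800,3),np.uint8);o[:420,:560]=im;o[300:600,400:800]=cv2.resize(im2[y0:y0+120,x0:x0+160],(400,300),interpolation=cv2.INTER_CUBIC);cv2.imwrite("pics/h.png",o)
print([proj(p,mpt(lx,ly,70)).round() for lx in(-15,89) for ly in(-102,-60)])
E
```

```text
[373.74 186.51]
[array([317., 332.]), array([244., 332.]), array([323., 149.]), array([237., 149.])]
```

View pics/h.png

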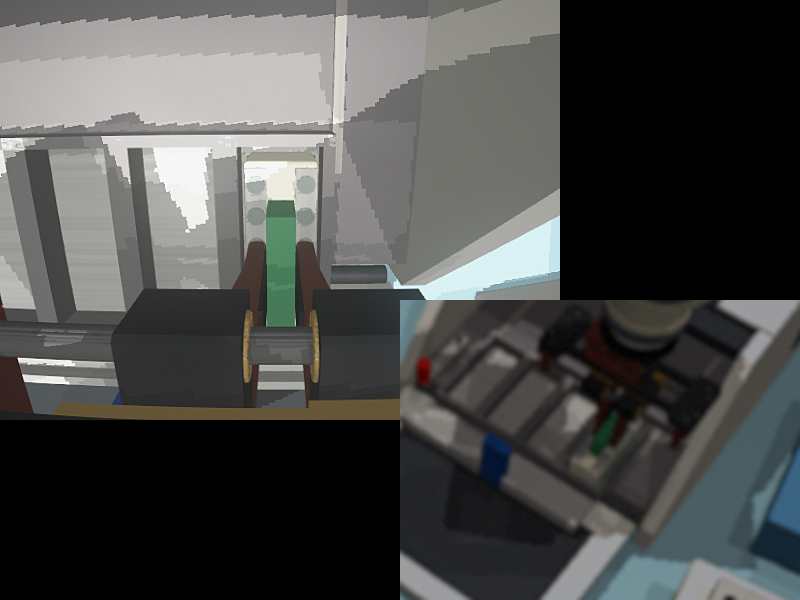

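The cartridge sits between the lane walls, at columns 245–317 against the walls at 240–320. I press gently to confirm it is on the floor, then release.

```bash
python3 - <<'E'
from h import *
s=env.read_state();p=np.array(s["tool_pos"]);q=s["orientation"]
print(env.move_l(p-[0,0,8],q,30,f_stop=15));st()
p=np.array(env.read_state()["tool_pos"]);set_gripper(34);st();env.move_l(p+[0,0,115],q,150)
env.reach(mpt(-5,-60,330),tilty(0,-1));im,pp=shot("wrist");cv2.imwrite("pics/i.png",im)
r=rib(im,pp,mpt(37,-81,110),110);print(minv(r[0]),r[1]-M()["yaw"],r[2])
E
```

```text
True
t46.0 [654.09 248.22 170.3 ] F [-2.45  0.74  6.99] w11.6 g30.0
t46.6 [653.82 247.9  169.69] F [-0.07 -1.11  0.79] w34.0 g0.0
[ 38.5  -81.24 110.  ] -0.003167981670381348 (59.37239456176758, 11.69029426574707)
```

View pics/i.png

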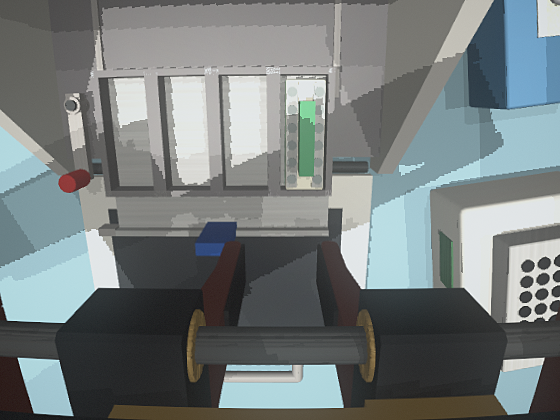

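The first cartridge is seated in the right-hand lane, with its rib at (307,138), square and upright. Next is the second cartridge.

```bash
cat >> h.py <<'E'
def load(near,ang,ly):
    pick(near,ang);im,p=shot("wrist");k=mask(im,"green");cv2.imwrite("pics/held.png",im)
    print("  held green cols",[c.round() for c,a,_ in blobs(k,400)])
    q,h=place(ly);z=env.read_state()["tool_pos"][2]
    if not(h and 167.5<z<173):raise SystemExit("odd height, still holding")
    letgo(q);env.reach(mpt(-5,ly+20,330),tilty(0,-1));im,pp=shot("wrist");r=rib(im,pp,mpt(37,ly,110),110)
    print("seated",minv(r[0]),r[1]-M()["yaw"],np.array(r[2]))
E
python3 - <<'E'
from h import *
load([447,-211],2.53,-27)
E
```

```text
rib [ 446.25 -211.04   60.  ] ang 2.506 size [59.08 11.23]
  rib [ 446.08 -211.29   60.  ] ang 2.498 size [59.19 11.36]
  tri centroid [ 445.64 -210.68   56.19] 0.06
t52.6 [ 446.19 -211.04  118.94] F [ 0.44  0.66 -0.31] w11.6 g30.0
t53.8 [ 445.79 -210.83  274.27] F [-0.86  0.55 -1.15] w11.5 g30.0
  held green cols [array([110., 287.]), array([280., 273.])]
  w11.7
t57.0 [600.47 255.71 170.23] F [-0.23 -0.14  3.73] w11.5 g30.0
  hit True
seated [ 37.38 -27.24 110.  ] 0.009850215528198536 [58.73 11.89]
```

```bash
python3 - <<'E'
from h import *
load([427,-388],2.47,27)
for n in("top","scene"):
    im,p=shot(n);cv2.imwrite(f"pics/j_{n}.png",im)
    for c,a,k in blobs(mask(im,"green"),12):print(n,c.round(),a,onz(p,c,55).round())
E
```

```text
rib [ 442.94 -354.59   60.  ] ang 2.436 size [58.72 11.31]
  rib [ 442.94 -354.3    60.  ] ang 2.440 size [59.09 11.49]
  tri centroid [ 443.87 -354.29   49.38] 0.84
t66.3 [ 442.92 -354.61  119.01] F [-0.56 -0.62 -0.44] w11.7 g30.0
t67.5 [ 442.51 -354.26  274.08] F [-0.62  0.37 -1.01] w11.8 g30.0
  held green cols [array([281., 271.])]
  w12.2
t71.1 [546.98 263.68 170.5 ] F [-0.22 -0.26  3.34] w11.6 g30.0
  hit True
seated [ 28.01  26.92 110.  ] 0.010915213648121203 [39.92 11.44]
top [497.  96.] 55.5 [ 882. -735.   55.]
top [484.  95.] 48.5 [ 882. -690.   55.]
top [471.  96.] 59.5 [ 881. -644.   55.]
top [457.  95.] 49.0 [ 881. -599.   55.]
scene [377. 177.] 85.5 [647. 284.  55.]
scene [359. 168.] 83.5 [591. 290.  55.]
scene [343. 158.] 92.0 [536. 299.  55.]
```

View pics/j_top.png

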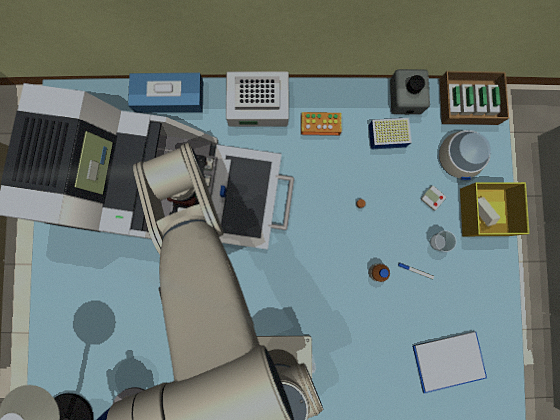

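The third cartridge had been knocked aside, but the fresh look found it. The top view shows the bench clear of cartridges: only the jar at (361,203) and the bottle at (379,272) remain, and the rack at (475,96) is furniture. Next I check the tray, then push it home.

```bash
python3 - <<'E'
from h import *
env.reach(mpt(-25,0,330),tilty(0,-1));im,pp=shot("wrist");cv2.imwrite("pics/k.png",im)
for ly in(-81,-27,27):
    r=rib(im,pp,mpt(37,ly,110),110);print("seated",minv(r[0]),r[1]-M()["yaw"],np.array(r[2]))
E
```

```text
seated [ 38.76 -81.56 110.  ] 0.0032592913044158234 [59.24 11.99]
seated [ 37.64 -27.12 110.  ] 0.014717541894481823 [59.07 12.49]
seated [ 37.74  26.8  110.  ] -0.0029538635187389417 [58.97 11.6 ]
```

View pics/k.png

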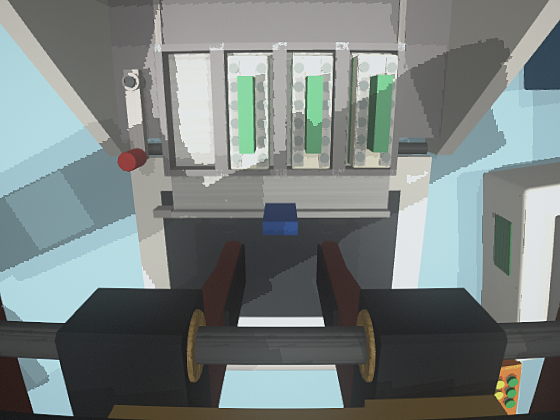

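All three cartridges are seated square, with ribs at (246,115), (314,115) and (381,112). Pushing the tray home by its tab.

```bash
python3 - <<'E'
from h import *
q=tilty(.35,-1);T=lambda x,y,z:at(mpt(x,y,z),q,80)
set_gripper(56);env.reach(T(-70,0.5,170),q)
print(env.move_l(T(-57.5,.5,125),q,120),env.move_l(T(-57.5,.5,90),q,50,f_stop=10));set_gripper(0);st()
if env.read_state()["width"]>20:
    print(env.move_l(T(20,.5,90),q,100,f_stop=25));st()
    print(env.move_l(T(88,.5,90),q,60,f_stop=22));st()
    s=env.read_state();P=np.array(s["tool_pos"])+R.from_quat(s["orientation"]).as_matrix()[:,2]*80;print(minv(P))
    set_gripper(50);p=np.array(s["tool_pos"]);a=minv(p);env.move_l(mpt(a[0]-10,a[1],a[2]+60),q,150)
    L=[]
    for x,y in((-160,60),(-200,0),(-120,20)):
        env.reach(mpt(x,y,330),tilt(.45,M()["f"]));im,pp=shot("wrist")
        b=max((b for b in blobs(mask(im,"red"),60) if b[0][0]>200 and b[0][1]<270),key=lambda b:b[1]);t=max((b for b in blobs(mask(im,"blue"),60) if b[0][0]>300 and b[0][1]<270),key=lambda b:b[1]);L.append((pp,b[0],t[0]))
    X,e=tri(*[l[:2] for l in L]);print("knob",minv(X),e);X,e=tri(*[(l[0],l[2]) for l in L]);print("tab",minv(X),e);cv2.imwrite("pics/l.png",im)
E
```

```text
False False
t76.5 [555.35 139.09 165.36] F [ 0.67 -0.89  1.13] w29.2 g30.0
False
t77.5 [566.79 215.96 165.31] F [0.83 1.38 3.33] w30.1 g30.0
True
t78.5 [575.94 277.02 165.4 ] F [-0.16 -2.18  5.62] w29.8 g30.0
[81.85  0.55 90.2 ]
knob [ -3.51 136.89  87.32] 1.4951075968323624
tab [ 83.05   0.28 108.44] 0.13545918777430568
```

```bash
python3 - <<'E'
from h import *
q=tilty(.35,-1);T=lambda x,y,z:at(mpt(x,y,z),q,80)
env.reach(T(-10,137,140),q);set_gripper(44)
print(env.move_l(T(-4,137,90),q,120),env.move_l(T(-4,137,70),q,50,f_stop=10));st()
set_gripper(0);st()
if env.read_state()["width"]>12:
    for a in np.linspace(1.571,-.05,13)[1:]:
        x0=66-3*(1-a/1.571)
        h=env.move_l(T(x0-70*np.sin(a),137.3-70*np.cos(a),70),q,100,f_stop=40);s=env.read_state();print("%.2f"%a,s["force"],"%.1f"%s["width"])
        if h:break
    set_gripper(44);p=np.array(env.read_state()["tool_pos"]);env.move_l(p+[0,0,80],q,150)
    L=[]
    for x,y in((-160,60),(-200,0),(-120,20)):
        env.reach(mpt(x,y,330),tilt(.45,M()["f"]));im,pp=shot("wrist")
        b=max((b for b in blobs(mask(im,"red"),60) if b[0][0]>200 and b[0][1]<270),key=lambda b:b[1]);t=max((b for b in blobs(mask(im,"blue"),60) if b[0][0]>300 and b[0][1]<270),key=lambda b:b[1]);L.append((pp,b[0],t[0]))
        if y==0:cv2.imwrite("pics/n.png",im)
    X,e=tri(*[l[:2] for l in L]);print("knob",minv(X),e);X,e=tri(*[(l[0],l[2]) for l in L]);print("tab",minv(X),e)
st()
E
```

```text
False False
t85.2 [428.01 212.36 144.89] F [ 0.16 -0.14 -0.37] w44.0 g0.0
t85.7 [428.08 212.4  145.25] F [-0.97 -0.59  1.76] w17.3 g30.0
1.44 [-3.33  0.29  3.59] 17.5
1.30 [-3.01  2.81  0.77] 17.0
1.17 [-3.32  5.31 -1.22] 17.4
1.03 [-2.93  4.91 -1.97] 16.9
0.90 [-3.63  5.95 -1.26] 17.2
0.76 [-5.34  6.83 -1.48] 16.8
0.63 [-4.66  6.47 -0.44] 17.2
0.49 [-6.43  6.33  0.81] 17.3
0.36 [-6.51  4.76 -0.58] 17.2
0.22 [-5.63  2.87  0.72] 17.1
0.09 [-5.37  2.76 -0.05] 17.5
-0.05 [-2.62  2.26 -4.45] 16.9
knob [61.15 67.62 84.93] 0.02531979588201822
tab [ 82.81   0.39 108.69] 0.11599961517244792
t92.7 [529.87 107.94 330.06] F [ 0.84  0.39 -0.05] w44.1 g0.0
```

View pics/n.png

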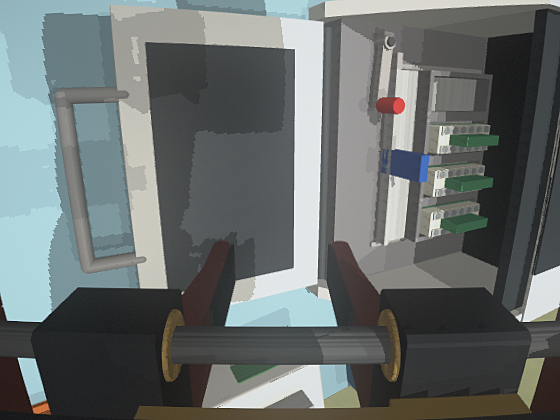

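The lever is back across the tray with its knob at (398,105), as at the start. The tab is home and the three cartridges stand inside. Closing the door.

```bash
python3 - <<'E'
from h import *
f=M()["f"];q=tilt(.05,f);B=lambda th:mpt(265*np.sin(.663-th),0,30+265*np.cos(.663-th))
env.reach(at(B(2.234)+[0,0,90],q,68),q);set_gripper(44)
print(env.move_l(at(B(2.234)+[0,0,0],q,68),q,80,f_stop=12));st();set_gripper(0);st()
if env.read_state()["width"]>9:
    for th in list(np.arange(2.12,0.05,-.12))+[0.04,-.02]:
        q=tilt(.05+.25*min(1,(2.234-th)/.6),f);h=env.move_l(at(B(th),q,68),q,150 if th>.1 else 60,f_stop=35)
        s=env.read_state();print("%.2f"%th,s["force"],"w%.1f"%s["width"],h)
        if s["width"]<8 or h:break
    s=env.read_state();Pb=np.array(s["tool_pos"])+R.from_quat(s["orientation"]).as_matrix()[:,2]*68;print("bar",minv(Pb))
E
```

```text
False
t95.0 [528.54 -42.43  98.32] F [-1.04  0.85  0.09] w44.1 g0.0
t95.6 [528.34 -41.82  98.02] F [0.43 4.7  1.69] w13.1 g30.0
2.12 [ 2.32  6.12 -0.04] w13.0 False
2.00 [ 0.66  1.8  -0.41] w13.2 False
1.88 [-1.83 -7.25  3.49] w13.2 False
1.76 [ -5.75 -14.73   7.7 ] w13.3 False
1.64 [-10.88 -23.29  16.62] w13.6 False
1.52 [-11.41 -24.2   20.77] w13.1 False
1.40 [-11.9  -20.    25.25] w13.5 False
1.28 [-10.38 -14.84  25.37] w13.1 False
1.16 [-8.29 -8.85 22.95] w12.7 False
1.04 [-5.92 -4.83 16.97] w13.4 False
0.92 [-3.87 -0.95 13.21] w13.1 False
0.80 [-1.88 -0.38  9.45] w13.2 False
0.68 [0.09 1.31 7.74] w13.0 False
0.56 [3.91 1.9  1.51] w13.0 False
0.44 [4.65 2.23 1.14] w13.2 False
0.32 [ 5.42  3.02 -0.17] w13.3 False
0.20 [ 6.94  1.15 -0.97] w13.5 False
0.08 [ 7.54 -0.23 -3.47] w13.3 False
0.04 [ 7.19 -0.28 -2.79] w13.1 False
-0.02 [-2.03 -3.89  5.23] w13.3 True
bar [164.91  -0.36 235.67]
```

```bash
python3 - <<'E'
from h import *
f=M()["f"];s=env.read_state();q=s["orientation"];p=np.array(s["tool_pos"]);z=R.from_quat(q).as_matrix()[:,2]
set_gripper(44);env.move_l(p-z*150,q,150)
q=tilt(.3,f);bar=mpt(163,0,239);env.reach(at(bar,q,250),q);st()
im,pp=shot("wrist");print(proj(pp,mpt(163,80,239)),proj(pp,mpt(163,-80,239)))
o=cv2.imread("pics/c.png").astype(int);
for n,i in(("before",o),("now",im.astype(int))):
    g=i.mean(2);r=g[120:240].mean(0);print(n,r[262:300].round().astype(int).tolist(),"panel edge",r[205:252].round().astype(int).tolist())
cv2.imwrite("pics/z.png",im)
im2,_=shot("scene");cv2.imwrite("pics/z2.png",im2)
E
```

```text
t105.1 [582.09 311.17 478.72] F [-0.17  0.01  0.38] w44.1 g0.0
[279.33  91.03] [279.49 262.03]
before [80, 72, 70, 70, 70, 69, 70, 74, 72, 90, 126, 146, 159, 171, 181, 186, 195, 207, 206, 197, 191, 190, 182, 168, 114, 90, 91, 92, 92, 92, 91, 91, 91, 90, 90, 90, 90, 89] panel edge [71, 72, 71, 72, 72, 72, 72, 72, 72, 72, 89, 115, 140, 164, 189, 211, 214, 213, 213, 213, 213, 213, 213, 213, 213, 213, 213, 213, 213, 213, 213, 215, 216, 218, 220, 220, 220, 220, 224, 209, 169, 127, 95, 89, 91, 91, 91]
now [84, 84, 82, 74, 69, 69, 69, 67, 64, 64, 63, 73, 116, 140, 155, 167, 180, 186, 195, 211, 212, 207, 197, 192, 183, 170, 123, 89, 90, 91, 91, 91, 90, 90, 90, 90, 89, 89] panel edge [71, 72, 72, 72, 72, 73, 72, 72, 73, 73, 72, 74, 93, 119, 145, 170, 195, 215, 216, 215, 215, 215, 215, 215, 215, 215, 215, 215, 215, 215, 215, 215, 215, 215, 216, 218, 218, 218, 218, 219, 222, 205, 163, 118, 91, 88, 90]
```

View pics/z.png

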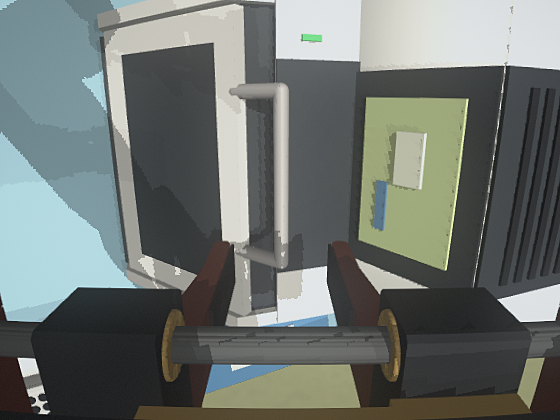

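The final view shows the door shut, with the bar at column 281 and its picture matching the one from the start. Nothing touches the robot.

```bash
python3 -c "
from h import *
env.hold(0.5);print(workorder.sign_off())"
```

```text
the job is handed in; nothing more can be done
None
```

The job is done and handed in: three cartridges, all that were on the bench, stand upright in their own lanes, the tray is home, the lever is locked across it, the door is shut, and the bottle was left where it stood. The robot's clock read about 105 s, and sign-off returned no verdict.

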